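# Seat the sealing cap in a centrifuge bucket, square

## Task

One of the two centrifuge buckets is still open: stand the blue sealing cap squarely in its mouth and let go of it, then work it fully home by pushing on its rim only (not on the bar grip), a little at a time on opposite sides, so that it goes in square and never cocks (no edge more than about 8 mm higher than the edge opposite). Never push it in with more than 30 N, and leave everything else on the bench alone.

Things in the scene. Friction and masses are not known exactly. Their poses are not given: they have to be found in the camera images.
- cap_grip (a point): Centre of the bar grip on the loose blue sealing cap, half-way up the bar: 50 mm long (this point's x), 14 mm wide (its y), 26 mm high. It stands on the middle of a flat flange, 116 mm across and 6 mm thick, whose top lies 13 mm below this point. z is the cap's axis, up. The cap weighs about 200 g; at first it stands on the bench on its plug, between the two buckets
- cap_seat (a point): Centre of the underside of the cap's flange, 19 mm below cap_grip, same axes; when the cap is fully home it coincides with bucket_mouth. The rim to push on is the flange's free ring, 30 to 58 mm from the axis, 6 mm above this point
- cap: The whole blue cap; origin at the centre of its plug's underside, 33 mm below cap_seat. The plug is 85 mm across at its foot, 93.6 mm at a lip 10 mm up, 89.4 mm in the groove above it, and from a shoulder 17.4 mm up to the flange 96.6 mm
- bucket_mouth (a point): Centre of the mouth of the open aluminium centrifuge bucket, in the plane of its rim, 118 mm above the bench; z points up. The bore is 99 mm across; 12 mm below the rim sits a tight black seal ring, 90 mm across inside. Lowered upright with a light push (5 to 18 N) the plug's lip clicks through the ring and the cap stands on it by its shoulder, its flange 7.5 mm above the rim
- bucket: The open bucket, fixed in its white cradle (foot 160 mm square); origin on the bench below bucket_mouth. From the 7.5 mm stand the seal ring drags down the bore with the cap: in the middle that takes over 26 N, near the rim's edge 10 to 17 N; the pushed side goes down, the opposite side lifts a little. It stays where it is left. Home, the flange lies on the bucket's rim all round and the resistance turns hard
- twin_mouth (a point): Centre of the rim plane of the other, equal bucket, fixed in its own cradle, which already carries its blue cap, fully home (flange top 6 mm, bar top 32 mm above this point). Leave it
- tip_box: Bystander: closed clear pipette-tip box with an amber band, 126 x 86 x 58 mm; origin under its centre
- reservoir: Bystander: white reagent trough with a red bottom, 125 x 50 x 38 mm; origin under its centre
- reagent_bottle: Bystander: white bottle with a red cap, 52 mm across, 105 mm high; origin under its centre
- tube_rack: Bystander: orange rack with four blue-capped tubes, 170 x 78 x 114 mm; origin under its centre
- pipette: Bystander: grey eight-channel pipette lying flat, 265 x 104 x 27 mm; origin under the base of its handle
- timer: Bystander: flat white timer, 62 x 62 x 17 mm; origin under its centre
- cap_bar: The bar grip alone (see cap_grip), moulded on the cap; same origin as the cap
There are look-alikes about, which are no part of the job. There is more than one size of the cap; the job needs the smaller.

How it is judged (in metres and radians):
On the way, in this order (a step that is already met when the one before it is completed fails the run):
1. the cap stands squarely in the bucket's mouth, not yet pressed in, and is let go (horizontal distance between cap_seat and bucket_mouth below 0.006 m and z of cap_seat in the frame of bucket_mouth between 0.005 and 0.0185 m and angle between cap_seat's own z axis and vertical below 0.07 rad and contact force between the fingers and cap below 0.1 N), for 0.2 s.
2. the cap is pressed fully home all round (z of cap_seat in the frame of bucket_mouth below 0.0015 m and angle between cap_seat's own z axis and vertical below 0.02 rad), for 0.2 s.
At the end, for the whole second after the job is handed in: the cap is at rest in the open bucket, centred within 4 mm, its flange down on the rim within 1.5 mm and level within 0.02 rad (about 1 degree) (all of step 2 and z of cap_seat in the frame of bucket_mouth above -0.003 m and horizontal distance between cap_seat and bucket_mouth below 0.004 m and linear speed of cap below 0.01 m/s); the robot touches nothing.
It fails at once if the cap, once in the mouth, cocks by more than 0.08 rad (9 mm across its flange) (horizontal distance between cap_seat and bucket_mouth below 0.02 m and z of cap_seat in the frame of bucket_mouth below 0.0105 m and angle between cap_seat's own z axis and vertical above 0.08 rad).
It fails at once if the cap, while it is worked down, is pushed with more than 36 N (horizontal distance between cap_seat and bucket_mouth below 0.02 m and z of cap_seat in the frame of bucket_mouth below 0.006 m and contact force between the fingers and cap above 36 N).
It fails at once if the cap is worked down by its bar grip instead of its rim (horizontal distance between cap_seat and bucket_mouth below 0.02 m and z of cap_seat in the frame of bucket_mouth below 0.006 m and contact force between the fingers and cap_bar above 3 N).
It fails at once if something else on the bench is shifted by more than 20 mm (distance of any of tip_box, reservoir, reagent_bottle, tube_rack, pipette, timer from where it was at the start of the episode above 0.02 m).
It also fails if it takes over 72 s, if anything falls off the work surface, if the arm or the gripper's body presses on something with over 40 N, if the wrist force passes 120 N, or if a joint passes its speed limit or range.

## Robot

A 6-joint arm with a two-finger parallel gripper is mounted at the origin on the work surface. World frame = base frame: x ahead of the robot, y to its left, z up, the work surface at z = 0. Lengths are in mm, angles in rad, forces in N, time in s.
With the tool pointing down it reaches from about 350 to 975 mm from the base axis. Payload 7.1 kg.
Tool frame: the origin (TCP) lies at the very end of the fingers, on their centre line; the grasp point (between the pads) lies 19 mm behind it (ctrl.pinch_z is the distance from the TCP to the grasp point, in mm); z points along the fingers, y is the direction in which the jaws open and shut (so a half turn about z gives the same grasp; the last joint's range is limited). The gripper opens to 88 mm and grips with 3 to 60 N. Pads are 20 mm wide; open, the fingers measure 115 mm over their backs; the gripper's body (75 mm by 178 mm) begins 61 mm behind the grasp point.
Start: joints at [1.247, 0.423, 1.63, -0, 1.089, -0.019], TCP at [187.532, 596.185, 222.675] pointing down, gripper open.
Joint ranges: [-3, 3], [-0.9, 2.11], [0.09, 2.58], [-1.31, 4.45], [0.11, 2.69], [-2.54, 2.54]. Speed limits (rad/s): [2.39, 2.39, 3.01, 3.14, 3.14, 3.14].

## Interface

Orientations are given as a rotation vector (axis times angle).
In Python, from workcell import ctrl gives the robot as it stands.
- The arm moves only by the shell command python3 -m inch 'ROWS' [OPENING]. ROWS is JSON, a list of rows, each an object with "xyz": the shift along the tool's x, y, z in cm, a list of three; "spin": the turn about the tool's z in degrees. A call has 1 to 20 rows; each row is the pose to reach, as a shift and turn from the pose measured when the call began, along the tool's axes at that moment; what a row does not reach only later rows make up. A row lasts 1/10 s, in which the tool goes at most 50 mm and 8.59 degrees, less where a joint would pass 70% of its speed; a pose out of reach is approached as far as the arm can. A call with a gripper value outside its range is refused whole. OPENING is the closure, from 0 (fully open) to 1 (shut), set as the call begins (- or left out, the last holds). The fingers move at their own pace and stop on an object; the grip force is fixed at half the most. Time passes only in rows, so rows that repeat a pose let the fingers close. It gives the time, the measured TCP pose, the force and the opening at its end, in the units of the state.
- ctrl.get_obs(): the state, without advancing time (a new reading comes with each control period).
- ctrl.get_image(name): name is "side" or "top" or "wrist"; returns the picture (400x640x3 uint8, red, green, blue); there is no depth.
- ctrl.camera_info(name): a dict with "camera_matrix" (3x3 intrinsics, pixels), "R" (3x3) and "t" (3): a world point X has camera coordinates R X + t; the wrist camera has in their place "hand_eye" (4x4, takes a point from camera to tool coordinates, whose origin is the TCP and whose axes are the flange's). Camera axes: x right, y down, z forward; pixel columns grow to the right and rows downward; lengths in mm; the calibration is good to about 2 mm. A picture is of the moment at which its call begins: read the wrist's pose just before it. camera_info takes no time and is no camera call.
- ctrl.close_job(): hands the job in, once; it reports no verdict.
The state is a dict: "t": time; "qpos": joint angles; "qvel": joint speeds; "joint_torque": joint torques, N m; "ee_pos": TCP position; "orientation": TCP orientation; "ft_force": force on the tool from outside, world axes, zero at the start; "moment": the same for the moment, N m; "width": finger opening in mm.
Only numpy, scipy, OpenCV 4.12 (cv2) and the standard library are available. Lean on these libraries where they do the work, as an engineer would, in place of code of your own. Each camera call takes 0.05 s, during which the arm holds its last target. There are 200 camera calls.

## Working session

There is one attempt and no reset: what is moved stays moved. The work goes in short steps, Python scripts to look and compute and a shell command to move; the robot and the scene stay as the last step left them, time stands still between calls to the robot, and variables do not carry over. Pictures are saved under pics/ and viewed, about 8 in all and at most 12, crops included, and the job is handed in when it is done.

```bash
mkdir -p pics; cat > h.py <<'E'
import numpy as np, cv2
from workcell import ctrl
from scipy.spatial.transform import Rotation as Ro
def snap(n,f):
    o=ctrl.get_obs(); im=ctrl.get_image(n); cv2.imwrite('pics/'+f,cv2.cvtColor(im,cv2.COLOR_RGB2BGR)); return o,im
def cam(n,o=None):
    c=ctrl.camera_info(n); K=np.array(c['camera_matrix'])
    if 'hand_eye' in c:
        H=np.array(c['hand_eye']); T=np.eye(4); T[:3,:3]=Ro.from_rotvec(o['orientation']).as_matrix(); T[:3,3]=o['ee_pos']
        W=np.linalg.inv(T@H); return K,W[:3,:3],W[:3,3]
    return K,np.array(c['R']),np.array(c['t'])
def ray(n,u,v,z,o=None):
    K,R,t=cam(n,o); d=R.T@np.linalg.solve(K,[u,v,1.]); c=-R.T@t
    return c+d*(z-c[2])/d[2]
def proj(n,X,o=None):
    K,R,t=cam(n,o); p=K@(R@np.array(X,float)+t); return p[:2]/p[2]
E
python3 - <<'E'
from h import *
o,_=snap('top','t1.png'); snap('side','s1.png'); o,_=snap('wrist','w1.png'); print({k:np.round(v,3) for k,v in o.items()})
for n in('top','side'):
    K,R,t=cam(n); print(n,-R.T@t,K[0,0],R[2])
E
```

```text
{'t': np.float64(0.1), 'qpos': array([ 1.247,  0.424,  1.631, -0.   ,  1.089, -0.019]), 'qvel': array([-0.001, -0.001, -0.001,  0.001,  0.   , -0.001]), 'joint_torque': array([ 0.0000e+00, -5.4561e+01, -2.7432e+01,  6.5000e-02,  1.9000e-02,
       -0.0000e+00]), 'ee_pos': array([187.368, 595.719, 221.945]), 'orientation': array([-4.770e-01, -3.105e+00,  2.000e-03]), 'ft_force': array([-0.313,  0.116, -0.588]), 'moment': array([0.017, 0.067, 0.017]), 'width': np.float64(87.867)}
top [ 290.61859971    2.15756413 1381.49759173] 438.55719772025145 [ 0.19885844  0.00429203 -0.98001883]
side [  35.43727131 -870.56401664 1066.6814468 ] 397.09702122748513 [ 0.35356668  0.61896295 -0.70133834]
```

View pics/t1.png

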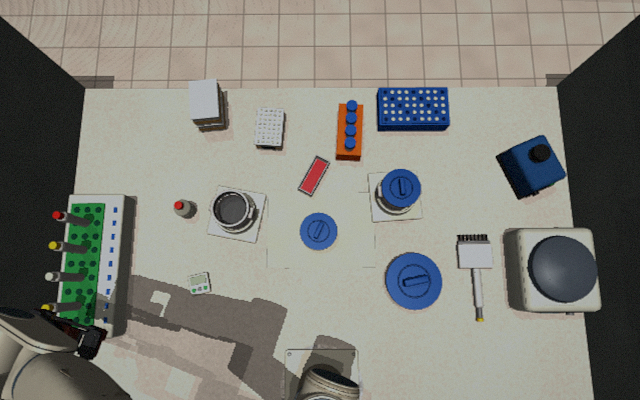

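View pics/s1.png

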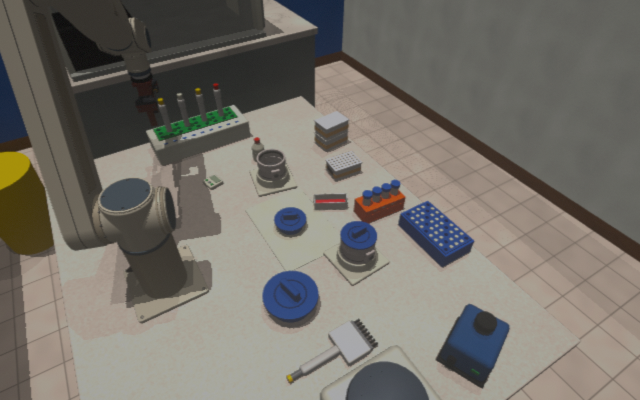

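Candidates for the cap in the top view: the small loose disc at (318,231), the oversized one at (413,280), and the twin's seated cap at (402,187). By the description it's the one at (318,231), between the buckets. The open bucket's mouth is at about (234,210). I'll check both in a close crop.

```bash
python3 - <<'E'
from h import *
im=cv2.imread('pics/t1.png'); b,g,r=[im[...,i].astype(int) for i in range(3)]
m=((b>r+50)&(b>90)).astype(np.uint8)
n,l,s,c=cv2.connectedComponentsWithStats(m)
for i in range(1,n):
    if s[i,4]>600:
        cs=max(cv2.findContours((l==i).astype(np.uint8),0,1)[0],key=cv2.contourArea); e=cv2.fitEllipse(cs)
        print(s[i],e)
        for z in (39,124):
            print(z,ray('top',*e[0],z).round(1), e[1][1]/438.6*(1381-z))
cr=im[170:260,200:360]; cv2.imwrite('pics/c1.png',cv2.resize(cr,None,fx=5,fy=5,interpolation=cv2.INTER_CUBIC))
print(ray('top',234,210,118))
E
```

```text
[ 378   87   72   38 1980] ((413.49090576171875, 106.02005767822266), (41.3178596496582, 85.93438720703125), 90.32076263427734)
39 [ 864.8 -304.1   39. ] 262.93649710860905
124 [ 828.4 -284.7  124. ] 246.28254609949448
[ 514  137   51   51 1118] ((539.1187744140625, 161.97779846191406), (36.23412322998047, 51.116127014160156), 145.277587890625)
39 [ 673.7 -692.7   39. ] 156.40182957821006
124 [ 649.5 -648.7  124. ] 146.49560341267514
[ 382  169   39   38 1100] ((400.7448425292969, 187.4660186767578), (36.947879791259766, 38.32526779174805), 116.06575775146484)
39 [ 593.1 -251.5   39. ] 117.26518325701295
124 [ 574.  -235.4  124. ] 109.837805777992
[ 300  213   37   37 1064] ((318.09332275390625, 230.79840087890625), (35.979331970214844, 36.20108413696289), 48.160152435302734)
39 [457.7   8.1  39. ] 110.76574307296899
124 [447.1   7.7 124. ] 103.75002909293742
[ 386  253   56   57 2385] ((413.5380554199219, 280.8921203613281), (53.96222686767578, 56.57632827758789), 142.29934692382812)
39 [ 305.3 -278.1   39. ] 173.10860134182158
124 [ 304.4 -260.3  124. ] 162.1441966368627
[510.0689942  253.54164039 118.        ]
```

View pics/c1.png

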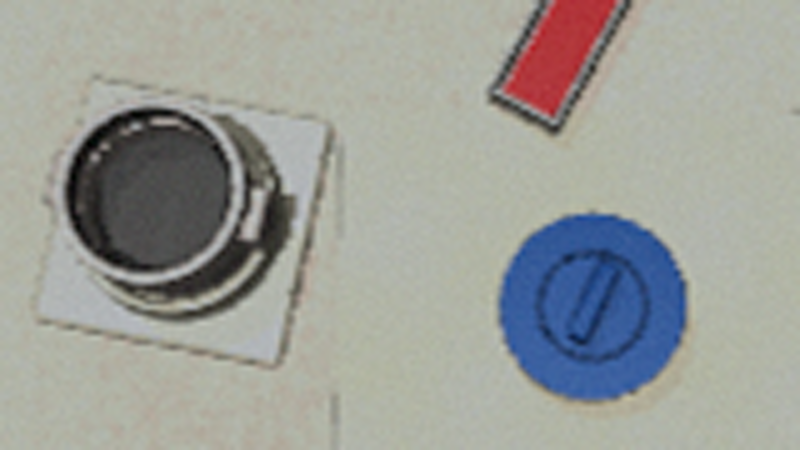

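The crop confirms the small cap: its disc is about 111–117 mm across and centred at (318,231). Its bar leans about -17° from world x, and the current tool x is already parallel to it. The bucket rim centre is at about (230.7,208.8). Next I'll move above the cap.

```bash
python3 -m inch '[{"xyz":[-6.2,-6.9,0],"spin":0},{"xyz":[-12.4,-13.8,0],"spin":0},{"xyz":[-18.6,-20.7,0],"spin":0},{"xyz":[-24.8,-27.6,0],"spin":0},{"xyz":[-31,-34.5,0],"spin":0},{"xyz":[-43.4,-48,0],"spin":0},{"xyz":[-43.4,-48,0],"spin":0},{"xyz":[-43.4,-48,0],"spin":0},{"xyz":[-43.4,-48,0],"spin":0},{"xyz":[-43.4,-48,0],"spin":0},{"xyz":[-43.4,-48,0],"spin":0},{"xyz":[-43.4,-48,0],"spin":0},{"xyz":[-43.4,-48,0],"spin":0},{"xyz":[-43.4,-48,0],"spin":0},{"xyz":[-43.4,-48,0],"spin":0},{"xyz":[-43.4,-48,0],"spin":0}]'
python3 - <<'E'
from h import *
print(np.round(ctrl.camera_info('wrist')['hand_eye'],3), ray('top',230.6,208.7,118))
o,_=snap('wrist','w2.png'); print(o['ee_pos'],o['orientation'],o['t'])
print(proj('wrist',[457,8,52],o),proj('wrist',o['ee_pos'],o))
E
```

```text
t: 1.75
ee_pos: [456.6, 8.4, 222.4]
orientation: [-0.476, -3.104, 0.002]
ft_force: [-0.2, 0.1, -0.1]
width: 88.0
[[ 1.00000e-03 -9.54000e-01 -2.99000e-01  8.13940e+01]
 [ 1.00000e+00  0.00000e+00  1.00000e-03 -1.56000e-01]
 [-1.00000e-03 -2.99000e-01  9.54000e-01 -1.62293e+02]
 [ 0.00000e+00  0.00000e+00  0.00000e+00  1.00000e+00]] [513.97461554 263.63762829 118.        ]
[456.57993963   8.39147419 222.35228041] [-4.76104368e-01 -3.10400693e+00  1.60918807e-03] 1.75
[319.4161959  174.41244377] [319.55942802 248.36820971]
```

View pics/w2.png

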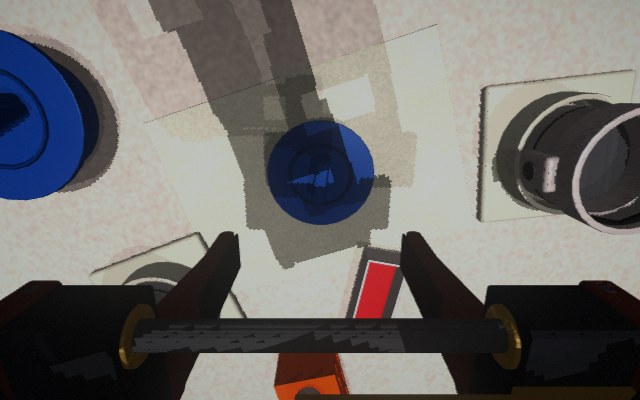

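The cap is at about (320,172), directly below the tool as planned, but the bar is in shadow. I'll fit the disc and enhance the crop.

```bash
python3 - <<'E'
from h import *
o=ctrl.get_obs(); im=cv2.imread('pics/w2.png'); b,g,r=[im[...,i].astype(int) for i in range(3)]
m=((b>r+25)&(b>1.6*r)).astype(np.uint8); m[:,:240]=0;m[:100]=0;m[240:]=0;m[:,400:]=0
m=cv2.morphologyEx(m,cv2.MORPH_CLOSE,np.ones((9,9)))
cs=max(cv2.findContours(m,0,1)[0],key=cv2.contourArea); e=cv2.fitEllipse(cv2.convexHull(cs)); print(e)
K,R,t=cam('wrist',o); from scipy.optimize import least_squares
p=cv2.convexHull(cs)[:,0].astype(float); W=np.array([ray('wrist',u,v,38,o)[:2] for u,v in p])
s=least_squares(lambda q:np.hypot(*(W-q[:2]).T)-q[2],[457,8,58]); print('flange centre,r',s.x)
c=s.x
for a in (0,180):
  d=np.array([-.954,.3])*25*(1 if a else -1); print([proj('wrist',[c[0]+d[0],c[1]+d[1],z],o).round(1) for z in (39,65)])
cr=im[110:235,255:385].astype(float); cr=np.clip(255*(cr/255)**.45,0,255).astype(np.uint8)
cv2.imwrite('pics/w2c.png',cv2.resize(cr,None,fx=4.5,fy=4.5,interpolation=cv2.INTER_CUBIC))
E
```

```text
((320.4424133300781, 172.36668395996094), (103.72675323486328, 105.7387466430664), 87.63684844970703)
flange centre,r [461.23093302   8.1859946   57.34516287]
[array([320.4, 197.2]), array([320.4, 204.9])]
[array([320.5, 152.1]), array([320.6, 156.7])]
```

View pics/w2c.png

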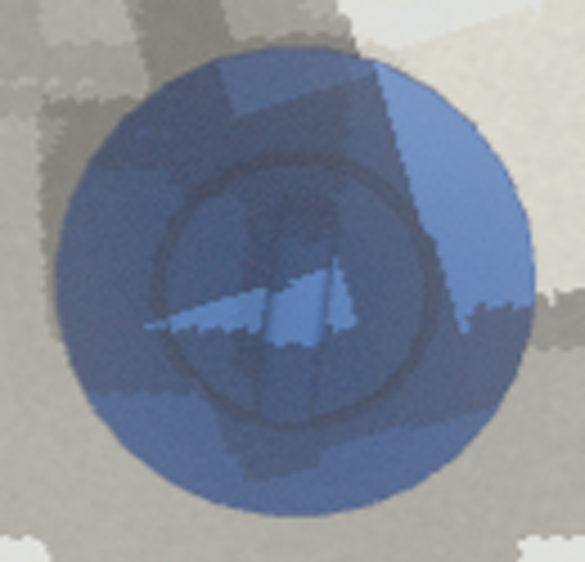

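The bar leans about 7° clockwise from the tool's x axis, so I'll spin +6.5°. The cap centre is at about (460,8). I'll descend so the fingertips end about 5 mm above the flange, then close.

```bash
python3 -m inch '[{"xyz":[-0.3,0.05,4],"spin":6.5},{"xyz":[-0.3,0.05,8],"spin":6.5},{"xyz":[-0.3,0.05,12],"spin":6.5},{"xyz":[-0.3,0.05,15],"spin":6.5},{"xyz":[-0.3,0.05,17],"spin":6.5},{"xyz":[-0.3,0.05,17.8],"spin":6.5},{"xyz":[-0.3,0.05,17.8],"spin":6.5},{"xyz":[-0.3,0.05,17.8],"spin":6.5}]' 0
python3 -m inch '[{"xyz":[0,0,0],"spin":0},{"xyz":[0,0,0],"spin":0},{"xyz":[0,0,0],"spin":0},{"xyz":[0,0,0],"spin":0},{"xyz":[0,0,0],"spin":0},{"xyz":[0,0,0],"spin":0},{"xyz":[0,0,0],"spin":0},{"xyz":[0,0,0],"spin":0}]' 1
```

```text
t: 2.6
ee_pos: [459.9, 8.8, 45.2]
orientation: [0.648, 3.074, -0.001]
ft_force: [0.1, -0.4, -0.4]
width: 87.8
t: 3.4
ee_pos: [459.8, 8.8, 45.1]
orientation: [-0.648, -3.074, 0.001]
ft_force: [0.1, 0.0, 0.5]
width: 27.3
```

```bash
python3 -m inch '[{"xyz":[0,0,0],"spin":0},{"xyz":[0,0,0],"spin":0},{"xyz":[0,0,0],"spin":0},{"xyz":[0,0,0],"spin":0},{"xyz":[0,0,0],"spin":0},{"xyz":[0,0,0],"spin":0}]' 1
python3 -m inch '[{"xyz":[0,0,-4],"spin":0},{"xyz":[0,0,-8],"spin":0},{"xyz":[0,0,-12],"spin":0},{"xyz":[0,0,-16],"spin":0},{"xyz":[0,0,-19.5],"spin":0},{"xyz":[0,0,-19.5],"spin":0},{"xyz":[0,0,-19.5],"spin":0},{"xyz":[0,0,-19.5],"spin":0}]'
python3 - <<'E'
from h import *
o,im=snap('wrist','w3.png'); print(o['ee_pos'],o['orientation'],o['width'])
R=Ro.from_rotvec(o['orientation']).as_matrix(); print(R.round(3))
print(((np.array([512,263,240])-o['ee_pos'])@R).round(1))
E
```

```text
t: 4.0
ee_pos: [459.8, 8.8, 45.1]
orientation: [-0.648, -3.074, 0.002]
ft_force: [-0.0, -0.7, -2.2]
width: 13.7
t: 4.8
ee_pos: [458.6, 9.0, 238.5]
orientation: [-0.648, -3.071, 0.002]
ft_force: [0.3, 0.2, -1.4]
width: 13.8
[458.58952206   8.95973944 238.46587148] [-6.47603911e-01 -3.07090486e+00  2.40933304e-03] 13.79573158713882
[[-0.915  0.404 -0.003]
 [ 0.404  0.915 -0.001]
 [ 0.003 -0.002 -1.   ]]
[ 53.7 254.   -1.9]
```

View pics/w3.png

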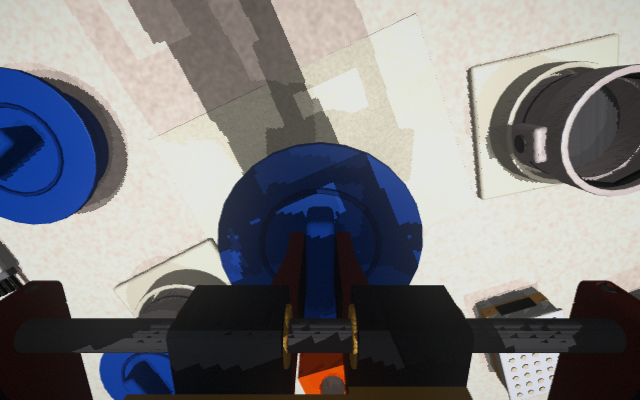

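The grip is good: width 13.8 and the bar sits between the fingers. The bucket is half out of frame at (608,120), so I'll move partway to see its whole rim.

```bash
python3 -m inch '[{"xyz":[1,3,0],"spin":0},{"xyz":[3,7,0],"spin":0},{"xyz":[5,10.5,0],"spin":0},{"xyz":[5.4,12,0],"spin":0},{"xyz":[5.4,12,0],"spin":0},{"xyz":[5.4,12,0],"spin":0},{"xyz":[5.4,12,0],"spin":0}]'
python3 - <<'E'
from h import *
o,im=snap('wrist','w4.png'); print(o['ee_pos'],o['orientation'])
print('mouth guess px',proj('wrist',[512,263,118],o))
E
```

```text
t: 5.55
ee_pos: [457.4, 139.4, 237.6]
orientation: [-0.649, -3.069, 0.004]
ft_force: [-0.6, 0.2, -2.2]
width: 13.8
[457.38680163 139.3900569  237.61387269] [-0.64877855 -3.06902132  0.00393015]
mouth guess px [471.7175627  188.01877759]
```

View pics/w4.png

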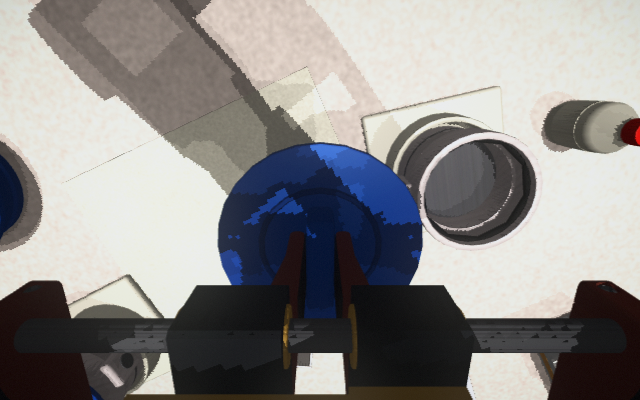

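The held cap's flange spans about (218–422, 142–), and the bucket rim is centred near (480,189). I'll fit both.

```bash
cat > fit.py <<'E'
from h import *
from scipy.optimize import least_squares
def circ(n,P,z,r0,o=None):
    W=np.array([ray(n,u,v,z,o)[:2] for u,v in P]); c=W.mean(0)
    s=least_squares(lambda q:np.hypot(*(W-q[:2]).T)-q[2],[*c,r0],loss='soft_l1',f_scale=.7); 
    return s.x, np.sqrt(np.median(s.fun**2))
def radial(g,c,r1,r2,sign,angs):
    g=cv2.GaussianBlur(g,(0,0),.7).astype(np.float32); P=[]
    for a in angs:
        r=np.arange(r1,r2,.25,dtype=np.float32); x=(c[0]+r*np.cos(a)).astype(np.float32)[None]; y=(c[1]+r*np.sin(a)).astype(np.float32)[None]
        d=np.gradient(cv2.remap(g,x,y,1)[0])*sign; i=d.argmax(); P.append((x[0,i],y[0,i]))
    return np.array(P)
E
python3 - <<'E'
from fit import *
o=ctrl.get_obs(); im=cv2.imread('pics/w4.png'); g=im[...,2]
a=np.deg2rad(np.arange(-180,180,5)); a=a[(a<np.deg2rad(120))&(a>np.deg2rad(-150))]
vis=im.copy()
for nm,r1,r2,sg in (('bore',44,57,1),('outer',56,68,-1)):
    P=radial(g,(480,189),r1,r2,sg,a); print(nm,circ('wrist',P,118,50,o))
    for p in P: cv2.circle(vis,tuple(int(round(q)) for q in p),1,(0,255,0) if sg>0 else (0,0,255),-1)
R=Ro.from_rotvec(o['orientation']).as_matrix(); e=np.array(o['ee_pos'])
a=np.deg2rad(np.arange(-180,1,4)); P=radial(im[...,2],(320,243),85,115,1,a)
for p in P: cv2.circle(vis,tuple(int(round(q)) for q in p),1,(0,255,255),-1)
for dz in(6,9):
  f=circ('wrist',P,e[2]-dz,58,o); print('flange',f, 'tool offs',(np.r_[f[0][:2]-e[:2],0]@R).round(2))
# top view bore
t=cv2.imread('pics/t1.png'); Pt=radial(t[...,1],(230.6,208.7),13,18,1,np.deg2rad(np.arange(0,360,8))); print('top',circ('top',Pt,118,50))
Pt=radial(t[...,1],(230.6,208.7),17,21,-1,np.deg2rad(np.arange(100,350,8))); print('top outer',circ('top',Pt,118,55))
cv2.imwrite('pics/v4.png',vis[80:300,200:560].repeat(2,0).repeat(2,1))
E
```

```text
bore (array([520.53615768, 267.59189246,  49.51669508]), np.float64(0.15490212120436553))
outer (array([519.34432057, 266.68770942,  54.51041265]), np.float64(0.31267092684764464))
flange (array([458.05835648, 139.56165842,  57.28688915]), np.float64(0.1968871476844725)) tool offs [-0.42  0.42 -0.  ]
flange (array([459.37811087, 138.97405882,  58.30497092]), np.float64(0.2003649776484063)) tool offs [-1.86  0.42 -0.01]
top (array([517.74102762, 267.38276133,  48.5396794 ]), np.float64(0.605474737482453))
top outer (array([519.11633049, 268.33719318,  56.01374619]), np.float64(0.8181971584398825))
```

View pics/v4.png

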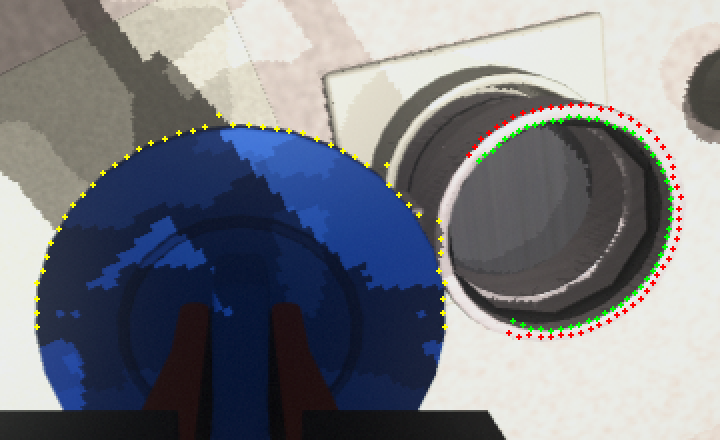

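Both fits are clean: bore radius 49.5 against 49.5 expected, and flange radius 57.3–58.3 against 58. The mouth is at about (519.7,267.5), and the top view agrees to 2 mm. Next I'll move over it and hover with the plug's foot about 5 mm above the rim.

```bash
python3 -m inch '[{"xyz":[0,4,0],"spin":0},{"xyz":[-0.2,8,0],"spin":0},{"xyz":[-0.4,12,0],"spin":0},{"xyz":[-0.44,14.2,0],"spin":0},{"xyz":[-0.44,14.2,0],"spin":0},{"xyz":[-0.44,14.2,2],"spin":0},{"xyz":[-0.44,14.2,5],"spin":0},{"xyz":[-0.44,14.2,6.7],"spin":0},{"xyz":[-0.44,14.2,6.7],"spin":0},{"xyz":[-0.44,14.2,6.7],"spin":0}]'
python3 - <<'E'
from h import *
o=ctrl.get_obs();R=Ro.from_rotvec(o['orientation']).as_matrix(); print(R.round(4),o['ft_force'],o['ee_pos']); print(((np.array([518.8,267.6,168])-o['ee_pos'])@R).round(1))
E
```

```text
t: 6.6
ee_pos: [518.8, 266.1, 170.7]
orientation: [-0.651, -3.068, 0.004]
ft_force: [-0.4, -0.3, -0.9]
width: 14.0
[[-0.9138  0.4062 -0.0052]
 [ 0.4063  0.9138 -0.0017]
 [ 0.0041 -0.0037 -1.    ]] [-0.35244652 -0.28363837 -0.94255903] [518.78841394 266.10844476 170.65851127]
[0.6 1.4 2.7]
```

```bash
python3 -m inch '[{"xyz":[0.06,0.14,0],"spin":0},{"xyz":[0.06,0.15,0],"spin":0},{"xyz":[0.06,0.15,0.5],"spin":0},{"xyz":[0.06,0.15,1],"spin":0},{"xyz":[0.06,0.15,1.5],"spin":0},{"xyz":[0.06,0.15,2],"spin":0},{"xyz":[0.06,0.15,2],"spin":0},{"xyz":[0.06,0.15,2],"spin":0}]'
python3 -m inch '[{"xyz":[0,0,0.3],"spin":0},{"xyz":[0,0,0.6],"spin":0},{"xyz":[0,0,0.6],"spin":0},{"xyz":[0,0,0.6],"spin":0}]'
```

```text
t: 7.4
ee_pos: [518.6, 267.7, 150.4]
orientation: [-0.651, -3.068, 0.005]
ft_force: [-0.1, 0.3, -1.8]
width: 13.8
t: 7.8
ee_pos: [519.2, 267.9, 144.6]
orientation: [-0.651, -3.069, 0.003]
ft_force: [2.0, -0.0, 0.0]
width: 13.5
```

```bash
python3 -m inch '[{"xyz":[-0.05,0.03,0],"spin":0},{"xyz":[-0.05,0.03,0],"spin":0},{"xyz":[-0.05,0.03,0.1],"spin":0},{"xyz":[-0.05,0.03,0.2],"spin":0},{"xyz":[-0.05,0.03,0.3],"spin":0},{"xyz":[-0.05,0.03,0.3],"spin":0}]'
python3 -m inch '[{"xyz":[0,0,0.1],"spin":0},{"xyz":[0,0,0.2],"spin":0},{"xyz":[0,0,0.2],"spin":0}]'
```

```text
t: 8.4
ee_pos: [520.0, 268.1, 142.3]
orientation: [-0.651, -3.07, 0.003]
ft_force: [-0.8, 0.3, 5.1]
width: 13.7
t: 8.7
ee_pos: [520.0, 268.1, 140.4]
orientation: [-0.651, -3.07, 0.003]
ft_force: [0.6, 0.4, -1.2]
width: 13.5
```

```bash
python3 -m inch '[{"xyz":[0,0,0.1],"spin":0},{"xyz":[0,0,0.2],"spin":0},{"xyz":[0,0,0.2],"spin":0}]'
python3 -m inch '[{"xyz":[0,0,0.1],"spin":0},{"xyz":[0,0,0.1],"spin":0},{"xyz":[0,0,0.1],"spin":0}]'
```

```text
t: 9.0
ee_pos: [519.6, 267.9, 137.8]
orientation: [-0.651, -3.069, 0.004]
ft_force: [-0.1, -0.3, -2.4]
width: 13.4
t: 9.3
ee_pos: [519.7, 268.0, 137.3]
orientation: [-0.651, -3.069, 0.003]
ft_force: [-2.4, -1.0, 4.4]
width: 13.9
```

The cap clicked in and now stands on its shoulder: TCP z 137.3 against 137.5 predicted. I'll release it, rise and look.

```bash
python3 -m inch '[{"xyz":[0,0,0],"spin":0},{"xyz":[0,0,0],"spin":0},{"xyz":[0,0,0],"spin":0},{"xyz":[0,0,0],"spin":0},{"xyz":[0,0,0],"spin":0},{"xyz":[0,0,0],"spin":0},{"xyz":[0,0,-3],"spin":0},{"xyz":[0,0,-6],"spin":0},{"xyz":[0,0,-10],"spin":0},{"xyz":[0,0,-10],"spin":0},{"xyz":[0,0,-10],"spin":0}]' 0
python3 - <<'E'
from fit import *
o,im=snap('wrist','w5.png'); print(o['ee_pos'],o['width'],proj('wrist',[520.5,267.7,131.5],o))
snap('side','s5.png')
E
```

```text
t: 10.4
ee_pos: [520.5, 268.3, 238.2]
orientation: [-0.652, -3.071, 0.001]
ft_force: [0.1, -0.3, -0.3]
width: 87.8
[520.47971885 268.27649961 238.20177602] 87.82770890944046 [318.90678635 192.07932103]
```

View pics/w5.png

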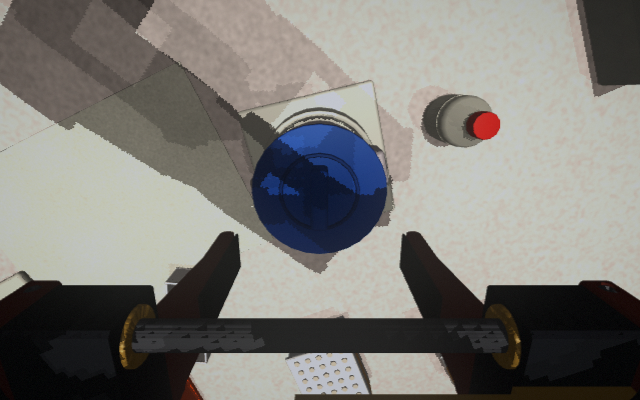

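The cap stands level and let go at (319,188), on the predicted spot. I'll close the fingers and go to the +x (tool) side of the rim, 48 mm out along the bar's axis and just above the flange.

```bash
python3 -m inch '[{"xyz":[2,0,0],"spin":0},{"xyz":[4.8,0,0],"spin":0},{"xyz":[4.8,0,0],"spin":0},{"xyz":[4.8,0,0],"spin":0},{"xyz":[4.8,0,0],"spin":0},{"xyz":[4.8,0,0],"spin":0},{"xyz":[4.8,0,0],"spin":0},{"xyz":[4.8,0,0],"spin":0},{"xyz":[4.8,0,0],"spin":0},{"xyz":[4.8,0,0],"spin":0},{"xyz":[4.8,0,0],"spin":0},{"xyz":[4.8,0,3],"spin":0},{"xyz":[4.8,0,6],"spin":0},{"xyz":[4.8,0,9],"spin":0},{"xyz":[4.8,0,9.9],"spin":0},{"xyz":[4.8,0,9.9],"spin":0},{"xyz":[4.8,0,9.9],"spin":0}]' 1
python3 - <<'E'
from fit import *
im=cv2.imread('pics/w5.png'); K,R,t=None,None,None
o=ctrl.get_obs(); print(o['ee_pos'],o['width'],o['ft_force']); R=Ro.from_rotvec(o['orientation']).as_matrix()
print(((np.array([520.5,267.8,131.5])-o['ee_pos'])@R).round(1))
o2=dict(ee_pos=[520.48,268.28,238.2],orientation=[-0.652, -3.071, 0.001])
P=radial(im[...,2],(319,188),58,75,1,np.deg2rad(np.arange(0,360,6))); print(circ('wrist',P,130,58,o2))
E
```

```text
t: 12.2
ee_pos: [475.6, 287.4, 138.4]
orientation: [-0.651, -3.069, 0.004]
ft_force: [-0.2, 0.5, 0.6]
width: 0.6
[475.56045369 287.422535   138.43373368] 0.555186030332152 [-0.19268412  0.4924108   0.64275992]
[-49.1   0.3   6.7]
(array([520.58668036, 267.75999182,  58.32645129]), np.float64(0.5685725147172521))
```

Cap centre fits at (520.6,267.8), r 58.3. First small push: touch, then press.

```bash
python3 -m inch '[{"xyz":[-0.1,0,0.4],"spin":0},{"xyz":[-0.1,0,0.6],"spin":0},{"xyz":[-0.1,0,0.7],"spin":0},{"xyz":[-0.1,0,0.75],"spin":0},{"xyz":[-0.1,0,0.8],"spin":0}]'
python3 -m inch '[{"xyz":[0,0,0.05],"spin":0},{"xyz":[0,0,0.1],"spin":0},{"xyz":[0,0,0.1],"spin":0}]'
```

```text
t: 12.7
ee_pos: [476.7, 287.2, 131.1]
orientation: [-0.651, -3.069, 0.003]
ft_force: [-3.0, -0.3, 8.6]
width: 0.5
t: 13.0
ee_pos: [476.7, 287.3, 131.0]
orientation: [-0.651, -3.069, 0.003]
ft_force: [-2.3, -2.0, 9.3]
width: 0.2
```

```bash
python3 -m inch '[{"xyz":[0,0,0.12],"spin":0},{"xyz":[0,0,0.16],"spin":0},{"xyz":[0,0,0.2],"spin":0},{"xyz":[0,0,0.2],"spin":0}]'
python3 -m inch '[{"xyz":[0,0,0.15],"spin":0},{"xyz":[0,0,0.2],"spin":0},{"xyz":[0,0,0.25],"spin":0},{"xyz":[0,0,0.25],"spin":0}]'
```

```text
t: 13.4
ee_pos: [476.6, 287.4, 130.2]
orientation: [-0.651, -3.069, 0.002]
ft_force: [-4.7, -0.7, 12.6]
width: 0.5
t: 13.8
ee_pos: [476.3, 287.6, 129.1]
orientation: [-0.652, -3.069, 0.002]
ft_force: [-4.5, -0.9, 14.6]
width: 0.6
```

Resistance is 12–15 N at the edge, with about 10 N/mm of arm compliance, and that side is down about 2.4 mm. Now the opposite side, crossing over the bar.

```bash
python3 -m inch '[{"xyz":[0,0,-2.5],"spin":0},{"xyz":[0,0,-4.8],"spin":0},{"xyz":[-3,0,-4.8],"spin":0},{"xyz":[-6.5,0,-4.8],"spin":0},{"xyz":[-9.6,0,-4.8],"spin":0},{"xyz":[-9.65,0,-4],"spin":0},{"xyz":[-9.65,0,-2],"spin":0},{"xyz":[-9.65,0,-0.6],"spin":0},{"xyz":[-9.65,0,-0.6],"spin":0},{"xyz":[-9.65,0,-0.6],"spin":0}]'
python3 -m inch '[{"xyz":[0,0,0.2],"spin":0},{"xyz":[0,0,0.3],"spin":0},{"xyz":[0,0,0.4],"spin":0},{"xyz":[0,0,0.4],"spin":0}]'
```

```text
t: 14.8
ee_pos: [563.8, 248.6, 134.4]
orientation: [-0.65, -3.068, 0.003]
ft_force: [0.0, 0.4, 0.3]
width: 0.8
t: 15.2
ee_pos: [564.1, 248.8, 131.3]
orientation: [-0.651, -3.069, 0.002]
ft_force: [-0.8, -0.8, 5.1]
width: 0.8
```

```bash
python3 -m inch '[{"xyz":[0,0,0.15],"spin":0},{"xyz":[0,0,0.2],"spin":0},{"xyz":[0,0,0.25],"spin":0},{"xyz":[0,0,0.3],"spin":0},{"xyz":[0,0,0.3],"spin":0}]'
python3 -m inch '[{"xyz":[0,0,0.15],"spin":0},{"xyz":[0,0,0.2],"spin":0},{"xyz":[0,0,0.25],"spin":0},{"xyz":[0,0,0.3],"spin":0},{"xyz":[0,0,0.3],"spin":0}]'
```

```text
t: 15.7
ee_pos: [564.5, 248.9, 130.2]
orientation: [-0.651, -3.07, 0.001]
ft_force: [-3.7, -1.6, 12.2]
width: 0.5
t: 16.2
ee_pos: [564.8, 248.8, 129.0]
orientation: [-0.651, -3.071, 0.0]
ft_force: [-3.1, -3.6, 13.7]
width: 0.6
```

```bash
python3 -m inch '[{"xyz":[0,0,0.15],"spin":0},{"xyz":[0,0,0.2],"spin":0},{"xyz":[0,0,0.25],"spin":0},{"xyz":[0,0,0.3],"spin":0},{"xyz":[0,0,0.3],"spin":0}]'
python3 -m inch '[{"xyz":[0,0,-2.5],"spin":0},{"xyz":[0,0,-4.8],"spin":0},{"xyz":[3,0,-4.8],"spin":0},{"xyz":[6.5,0,-4.8],"spin":0},{"xyz":[9.6,0,-4.8],"spin":0},{"xyz":[9.7,0,-4],"spin":0},{"xyz":[9.7,0,-2],"spin":0},{"xyz":[9.7,0,-0.6],"spin":0},{"xyz":[9.7,0,-0.6],"spin":0},{"xyz":[9.7,0,-0.6],"spin":0}]'
python3 -m inch '[{"xyz":[0,0,0.2],"spin":0},{"xyz":[0,0,0.3],"spin":0},{"xyz":[0,0,0.4],"spin":0},{"xyz":[0,0,0.4],"spin":0}]'
```

```text
t: 16.7
ee_pos: [565.1, 248.8, 128.0]
orientation: [-0.651, -3.072, -0.0]
ft_force: [-3.8, -3.6, 13.3]
width: 0.5
t: 17.7
ee_pos: [476.8, 287.9, 133.8]
orientation: [-0.651, -3.071, 0.001]
ft_force: [0.3, 0.5, -0.8]
width: 0.8
t: 18.1
ee_pos: [477.1, 288.0, 130.2]
orientation: [-0.652, -3.072, -0.0]
ft_force: [0.7, 1.2, 1.3]
width: 0.3
```

Side A is at 130.1 and side B at 128.0. I'll press A to about 126.8.

```bash
python3 -m inch '[{"xyz":[0,0,0.1],"spin":0},{"xyz":[0,0,0.15],"spin":0},{"xyz":[0,0,0.2],"spin":0},{"xyz":[0,0,0.25],"spin":0},{"xyz":[0,0,0.3],"spin":0}]'
python3 -m inch '[{"xyz":[0,0,0.15],"spin":0},{"xyz":[0,0,0.2],"spin":0},{"xyz":[0,0,0.25],"spin":0},{"xyz":[0,0,0.3],"spin":0},{"xyz":[0,0,0.3],"spin":0}]'
python3 -m inch '[{"xyz":[0,0,0.15],"spin":0},{"xyz":[0,0,0.2],"spin":0},{"xyz":[0,0,0.25],"spin":0},{"xyz":[0,0,0.3],"spin":0},{"xyz":[0,0,0.3],"spin":0}]'
```

```text
t: 18.6
ee_pos: [476.9, 288.3, 128.4]
orientation: [-0.652, -3.072, -0.001]
ft_force: [-5.2, -0.5, 12.7]
width: 0.3
t: 19.1
ee_pos: [476.6, 288.6, 126.7]
orientation: [-0.652, -3.071, -0.001]
ft_force: [-5.7, 0.1, 14.1]
width: 0.2
t: 19.6
ee_pos: [476.2, 288.8, 125.1]
orientation: [-0.652, -3.071, -0.002]
ft_force: [-6.3, -1.3, 14.8]
width: 0.5
```

```bash
python3 -m inch '[{"xyz":[0,0,-2.5],"spin":0},{"xyz":[0,0,-4.8],"spin":0},{"xyz":[-3,-0.05,-4.8],"spin":0},{"xyz":[-6.5,-0.1,-4.8],"spin":0},{"xyz":[-9.6,-0.1,-4.8],"spin":0},{"xyz":[-9.7,-0.1,-4],"spin":0},{"xyz":[-9.7,-0.1,-2],"spin":0},{"xyz":[-9.7,-0.1,-0.8],"spin":0},{"xyz":[-9.7,-0.1,-0.8],"spin":0},{"xyz":[-9.7,-0.1,-0.8],"spin":0}]'
python3 -m inch '[{"xyz":[0,0,0.2],"spin":0},{"xyz":[0,0,0.3],"spin":0},{"xyz":[0,0,0.4],"spin":0},{"xyz":[0,0,0.45],"spin":0},{"xyz":[0,0,0.5],"spin":0}]'
python3 -m inch '[{"xyz":[0,0,0.15],"spin":0},{"xyz":[0,0,0.2],"spin":0},{"xyz":[0,0,0.25],"spin":0},{"xyz":[0,0,0.3],"spin":0},{"xyz":[0,0,0.3],"spin":0}]'
```

```text
t: 20.6
ee_pos: [563.9, 248.7, 132.8]
orientation: [-0.651, -3.07, -0.001]
ft_force: [-0.1, -0.5, -0.4]
width: 0.4
t: 21.1
ee_pos: [564.4, 248.9, 128.7]
orientation: [-0.651, -3.072, -0.002]
ft_force: [-0.5, -0.4, 7.7]
width: 0.2
t: 21.6
ee_pos: [564.9, 248.9, 127.3]
orientation: [-0.651, -3.073, -0.003]
ft_force: [-2.3, -1.9, 13.0]
width: 0.8
```

```bash
python3 -m inch '[{"xyz":[0,0,0.15],"spin":0},{"xyz":[0,0,0.2],"spin":0},{"xyz":[0,0,0.25],"spin":0},{"xyz":[0,0,0.3],"spin":0},{"xyz":[0,0,0.3],"spin":0}]'
python3 -m inch '[{"xyz":[0,0,0.15],"spin":0},{"xyz":[0,0,0.2],"spin":0},{"xyz":[0,0,0.25],"spin":0},{"xyz":[0,0,0.3],"spin":0},{"xyz":[0,0,0.3],"spin":0}]'
```

```text
t: 22.1
ee_pos: [565.3, 248.8, 126.0]
orientation: [0.651, 3.073, 0.004]
ft_force: [-3.2, -2.4, 12.9]
width: 0.3
t: 22.6
ee_pos: [565.6, 248.7, 124.9]
orientation: [0.651, 3.072, 0.004]
ft_force: [-4.3, -3.6, 15.3]
width: 0.5
```

```bash
python3 -m inch '[{"xyz":[0,0,0.15],"spin":0},{"xyz":[0,0,0.2],"spin":0},{"xyz":[0,0,0.25],"spin":0},{"xyz":[0,0,0.25],"spin":0}]'
python3 -m inch '[{"xyz":[0,0,-2.5],"spin":0},{"xyz":[0,0,-4.8],"spin":0},{"xyz":[3,0,-4.8],"spin":0},{"xyz":[6.5,0,-4.8],"spin":0},{"xyz":[9.6,0,-4.8],"spin":0},{"xyz":[9.75,0,-4],"spin":0},{"xyz":[9.75,0,-2],"spin":0},{"xyz":[9.75,0,-0.6],"spin":0},{"xyz":[9.75,0,-0.6],"spin":0},{"xyz":[9.75,0,-0.6],"spin":0}]'
python3 -m inch '[{"xyz":[0,0,0.2],"spin":0},{"xyz":[0,0,0.3],"spin":0},{"xyz":[0,0,0.4],"spin":0},{"xyz":[0,0,0.4],"spin":0}]'
```

```text
t: 23.0
ee_pos: [565.7, 248.7, 124.7]
orientation: [0.651, 3.072, 0.004]
ft_force: [-6.2, -3.0, 19.2]
width: 0.5
t: 24.0
ee_pos: [476.9, 287.9, 130.3]
orientation: [0.652, 3.072, 0.003]
ft_force: [-0.2, 0.4, -0.4]
width: 0.6
t: 24.4
ee_pos: [477.2, 288.0, 126.6]
orientation: [0.652, 3.072, 0.004]
ft_force: [0.0, -1.3, 1.2]
width: 0.4
```

Side B turned hard at 124.7, so it's home there. Now side A from about 126.4.

```bash
python3 -m inch '[{"xyz":[0,0,0.15],"spin":0},{"xyz":[0,0,0.2],"spin":0},{"xyz":[0,0,0.25],"spin":0},{"xyz":[0,0,0.3],"spin":0},{"xyz":[0,0,0.3],"spin":0}]'
python3 -m inch '[{"xyz":[0,0,0.1],"spin":0},{"xyz":[0,0,0.15],"spin":0},{"xyz":[0,0,0.2],"spin":0},{"xyz":[0,0,0.2],"spin":0}]'
```

```text
t: 24.9
ee_pos: [477.0, 288.2, 124.9]
orientation: [0.652, 3.072, 0.004]
ft_force: [-4.4, -1.1, 14.4]
width: 0.3
t: 25.3
ee_pos: [477.0, 288.2, 124.6]
orientation: [0.652, 3.072, 0.004]
ft_force: [-5.4, -2.6, 16.9]
width: 0.5
```

```bash
python3 -m inch '[{"xyz":[0,0,0.15],"spin":0},{"xyz":[0,0,0.2],"spin":0},{"xyz":[0,0,0.24],"spin":0},{"xyz":[0,0,0.24],"spin":0}]'
python3 -m inch '[{"xyz":[0,0,-2.5],"spin":0},{"xyz":[0,0,-4.8],"spin":0},{"xyz":[-3,0,-4.8],"spin":0},{"xyz":[-6.5,0,-4.8],"spin":0},{"xyz":[-9.6,0,-4.8],"spin":0},{"xyz":[-9.65,0,-4],"spin":0},{"xyz":[-9.65,0,-2],"spin":0},{"xyz":[-9.65,0,-0.5],"spin":0},{"xyz":[-9.65,0,-0.5],"spin":0},{"xyz":[-9.65,0,-0.5],"spin":0}]'
python3 -m inch '[{"xyz":[0,0,0.2],"spin":0},{"xyz":[0,0,0.3],"spin":0},{"xyz":[0,0,0.4],"spin":0},{"xyz":[0,0,0.4],"spin":0}]'
```

```text
t: 25.7
ee_pos: [477.0, 288.1, 124.4]
orientation: [0.651, 3.071, 0.005]
ft_force: [-8.0, -4.9, 22.0]
width: 0.5
t: 26.7
ee_pos: [564.4, 249.2, 129.2]
orientation: [0.651, 3.073, 0.004]
ft_force: [0.8, 0.6, 0.2]
width: 0.6
t: 27.1
ee_pos: [564.7, 249.4, 125.7]
orientation: [0.651, 3.072, 0.005]
ft_force: [-0.8, -0.1, 1.6]
width: 0.5
```

```bash
python3 -m inch '[{"xyz":[0,0,0.15],"spin":0},{"xyz":[0,0,0.2],"spin":0},{"xyz":[0,0,0.25],"spin":0},{"xyz":[0,0,0.3],"spin":0},{"xyz":[0,0,0.3],"spin":0}]'
python3 -m inch '[{"xyz":[0,0,0.15],"spin":0},{"xyz":[0,0,0.2],"spin":0},{"xyz":[0,0,0.22],"spin":0},{"xyz":[0,0,0.22],"spin":0}]'
```

```text
t: 27.6
ee_pos: [565.2, 249.4, 124.6]
orientation: [0.65, 3.071, 0.005]
ft_force: [-3.9, -1.2, 14.7]
width: 0.5
t: 28.0
ee_pos: [565.3, 249.4, 124.5]
orientation: [0.65, 3.07, 0.006]
ft_force: [-5.8, -2.5, 17.0]
width: 0.3
```

Both ends along the bar read about 124.5. Next I'll press the two sides across the bar.

```bash
python3 -m inch '[{"xyz":[0,0,-2.5],"spin":0},{"xyz":[0,0,-4.8],"spin":0},{"xyz":[2,2.4,-4.8],"spin":0},{"xyz":[4.8,4.8,-4.8],"spin":0},{"xyz":[4.9,4.8,-4.8],"spin":0},{"xyz":[4.9,4.8,-4],"spin":0},{"xyz":[4.9,4.8,-2],"spin":0},{"xyz":[4.9,4.8,-0.5],"spin":0},{"xyz":[4.9,4.8,-0.5],"spin":0},{"xyz":[4.9,4.8,-0.5],"spin":0}]'
python3 -m inch '[{"xyz":[0,0,0.2],"spin":0},{"xyz":[0,0,0.3],"spin":0},{"xyz":[0,0,0.4],"spin":0},{"xyz":[0,0,0.5],"spin":0},{"xyz":[0,0,0.5],"spin":0}]'
python3 -m inch '[{"xyz":[0,0,0.15],"spin":0},{"xyz":[0,0,0.2],"spin":0},{"xyz":[0,0,0.2],"spin":0}]'
```

```text
t: 29.0
ee_pos: [539.9, 312.3, 128.9]
orientation: [0.652, 3.071, 0.004]
ft_force: [-0.1, -0.2, 0.4]
width: 0.4
t: 29.5
ee_pos: [540.3, 312.6, 124.6]
orientation: [0.652, 3.07, 0.005]
ft_force: [0.1, 0.1, 4.1]
width: 0.4
t: 29.8
ee_pos: [540.4, 312.6, 124.4]
orientation: [0.651, 3.07, 0.005]
ft_force: [-3.8, -1.7, 14.2]
width: 0.5
```

```bash
python3 -m inch '[{"xyz":[0,0,0.18],"spin":0},{"xyz":[0,0,0.22],"spin":0},{"xyz":[0,0,0.22],"spin":0}]'
python3 -m inch '[{"xyz":[0,0,-2.5],"spin":0},{"xyz":[0,0,-4.8],"spin":0},{"xyz":[0,-3,-4.8],"spin":0},{"xyz":[0,-6.5,-4.8],"spin":0},{"xyz":[0,-9.6,-4.8],"spin":0},{"xyz":[0,-9.6,-4],"spin":0},{"xyz":[0,-9.6,-2],"spin":0},{"xyz":[0,-9.6,-0.5],"spin":0},{"xyz":[0,-9.6,-0.5],"spin":0},{"xyz":[0,-9.6,-0.5],"spin":0}]'
python3 -m inch '[{"xyz":[0,0,0.2],"spin":0},{"xyz":[0,0,0.3],"spin":0},{"xyz":[0,0,0.4],"spin":0},{"xyz":[0,0,0.5],"spin":0},{"xyz":[0,0,0.5],"spin":0}]'
python3 -m inch '[{"xyz":[0,0,0.15],"spin":0},{"xyz":[0,0,0.2],"spin":0},{"xyz":[0,0,0.2],"spin":0}]'
```

```text
t: 30.1
ee_pos: [540.4, 312.6, 124.3]
orientation: [0.651, 3.07, 0.006]
ft_force: [-6.1, -3.8, 17.8]
width: 0.7
t: 31.1
ee_pos: [501.6, 225.3, 128.7]
orientation: [0.651, 3.07, 0.005]
ft_force: [0.4, -0.3, 0.4]
width: 0.9
t: 31.6
ee_pos: [502.1, 225.5, 124.9]
orientation: [0.65, 3.069, 0.006]
ft_force: [-1.6, -2.0, 8.6]
width: 0.4
t: 31.9
ee_pos: [502.3, 225.5, 124.4]
orientation: [0.65, 3.069, 0.007]
ft_force: [-3.7, -2.3, 12.5]
width: 0.7
```

```bash
python3 -m inch '[{"xyz":[0,0,0.18],"spin":0},{"xyz":[0,0,0.22],"spin":0},{"xyz":[0,0,0.25],"spin":0},{"xyz":[0,0,0.25],"spin":0}]'
python3 -m inch '[{"xyz":[0,0,-2.5],"spin":0},{"xyz":[0,0,-4.8],"spin":0},{"xyz":[2.5,2.4,-4.8],"spin":0},{"xyz":[4.8,4.7,-4.8],"spin":0},{"xyz":[4.8,4.7,-4],"spin":0},{"xyz":[4.8,4.7,-2],"spin":0},{"xyz":[4.8,4.7,-0.5],"spin":0},{"xyz":[4.8,4.7,-0.5],"spin":0},{"xyz":[4.8,4.7,-0.5],"spin":0}]'
python3 -m inch '[{"xyz":[0,0,0.2],"spin":0},{"xyz":[0,0,0.3],"spin":0},{"xyz":[0,0,0.4],"spin":0},{"xyz":[0,0,0.45],"spin":0},{"xyz":[0,0,0.45],"spin":0}]'
python3 -m inch '[{"xyz":[0,0,0.15],"spin":0},{"xyz":[0,0,0.2],"spin":0},{"xyz":[0,0,0.2],"spin":0}]'
```

```text
t: 32.3
ee_pos: [502.3, 225.5, 124.3]
orientation: [0.65, 3.068, 0.007]
ft_force: [-6.3, -2.8, 21.9]
width: 0.9
t: 33.2
ee_pos: [477.5, 287.5, 129.2]
orientation: [0.65, 3.069, 0.006]
ft_force: [0.6, -1.0, 0.2]
width: 0.5
t: 33.7
ee_pos: [477.7, 287.6, 125.0]
orientation: [0.65, 3.068, 0.007]
ft_force: [-0.5, -0.8, 0.8]
width: 0.6
t: 34.0
ee_pos: [477.7, 287.6, 124.3]
orientation: [0.65, 3.068, 0.007]
ft_force: [-4.5, -1.7, 13.5]
width: 0.3
```

```bash
python3 -m inch '[{"xyz":[0,0,0.18],"spin":0},{"xyz":[0,0,0.22],"spin":0},{"xyz":[0,0,0.25],"spin":0},{"xyz":[0,0,0.25],"spin":0}]'
python3 -m inch '[{"xyz":[0,0,-2.5],"spin":0},{"xyz":[0,0,-4.8],"spin":0},{"xyz":[-3,0,-4.8],"spin":0},{"xyz":[-6.5,0,-4.8],"spin":0},{"xyz":[-9.6,0,-4.8],"spin":0},{"xyz":[-9.6,0,-4],"spin":0},{"xyz":[-9.6,0,-2],"spin":0},{"xyz":[-9.6,0,-0.5],"spin":0},{"xyz":[-9.6,0,-0.5],"spin":0},{"xyz":[-9.6,0,-0.5],"spin":0}]'
python3 -m inch '[{"xyz":[0,0,0.2],"spin":0},{"xyz":[0,0,0.3],"spin":0},{"xyz":[0,0,0.4],"spin":0},{"xyz":[0,0,0.45],"spin":0},{"xyz":[0,0,0.45],"spin":0}]'
python3 -m inch '[{"xyz":[0,0,0.15],"spin":0},{"xyz":[0,0,0.2],"spin":0},{"xyz":[0,0,0.2],"spin":0}]'
```

```text
t: 34.4
ee_pos: [477.8, 287.7, 124.2]
orientation: [0.65, 3.068, 0.007]
ft_force: [-7.5, -5.0, 24.8]
width: 0.4
t: 35.4
ee_pos: [564.8, 249.0, 129.3]
orientation: [0.649, 3.069, 0.006]
ft_force: [-0.2, 1.0, 0.0]
width: 0.7
t: 35.9
ee_pos: [565.0, 249.1, 125.1]
orientation: [0.649, 3.069, 0.007]
ft_force: [-0.9, -0.4, 1.8]
width: 0.6
t: 36.2
ee_pos: [565.3, 249.1, 124.4]
orientation: [0.649, 3.068, 0.008]
ft_force: [-2.1, -1.7, 9.6]
width: 0.2
```

```bash
python3 -m inch '[{"xyz":[0,0,0.18],"spin":0},{"xyz":[0,0,0.22],"spin":0},{"xyz":[0,0,0.22],"spin":0}]'
python3 -m inch '[{"xyz":[0,0,-3],"spin":0},{"xyz":[0,0,-8],"spin":0},{"xyz":[0,-4,-12],"spin":0},{"xyz":[0,-9,-12],"spin":0},{"xyz":[0,-14,-12],"spin":0},{"xyz":[0,-19,-12],"spin":0},{"xyz":[0,-22,-12],"spin":0},{"xyz":[0,-22,-12],"spin":0},{"xyz":[0,-22,-12],"spin":0}]'
python3 - <<'E'
from fit import *
snap('top','t6.png');o,im=snap('side','s6.png')
im=cv2.imread('pics/s6.png'); t=im[205:285,310:410]
a=im[130:210,225:325]
cv2.imwrite('pics/c6.png',cv2.resize(np.hstack([a,t]),None,fx=4,fy=4,interpolation=cv2.INTER_CUBIC))
q=cv2.imread('pics/t6.png'); b,g,r=[q[...,i].astype(int) for i in range(3)]
n,l,s,c=cv2.connectedComponentsWithStats(((b>r+50)&(b>80)).astype(np.uint8))
for i in range(1,n):
    if 500<s[i,4]<2500 and s[i,0]<410: e=cv2.fitEllipse(max(cv2.findContours((l==i).astype(np.uint8),0,1)[0],key=cv2.contourArea)); print(e,ray('top',*e[0],124))
E
```

```text
t: 36.5
ee_pos: [565.4, 249.1, 124.3]
orientation: [0.649, 3.068, 0.008]
ft_force: [-6.5, -2.5, 18.0]
width: 0.4
t: 37.4
ee_pos: [475.6, 47.1, 243.3]
orientation: [0.652, 3.066, 0.009]
ft_force: [-0.1, -0.7, -0.0]
width: 0.4
((413.4928283691406, 106.0079574584961), (41.35319519042969, 85.89727783203125), 90.30740356445312) [ 828.47829858 -284.74700377  124.        ]
((400.7135009765625, 187.47889709472656), (37.00439453125, 38.33670425415039), 113.63248443603516) [ 573.91579849 -235.32806827  124.        ]
((228.93765258789062, 207.30587768554688), (37.5379638671875, 38.95024490356445), 57.66427230834961) [517.06180857 267.39600747 124.        ]
((413.54315185546875, 280.8839111328125), (53.978599548339844, 56.604095458984375), 141.71604919433594) [ 304.4041468  -260.32647676  124.        ]
```

View pics/c6.png

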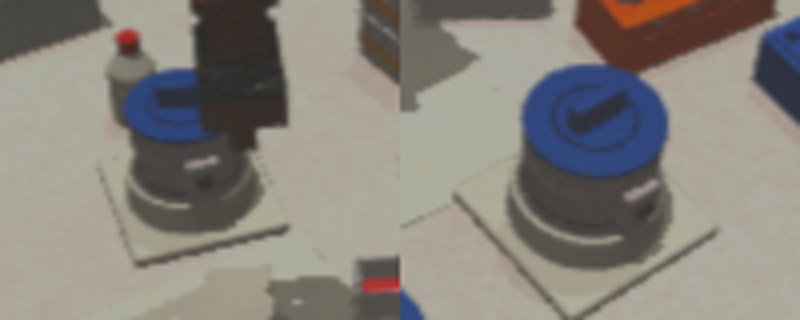

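The seated cap (left in the crop) looks the same as the twin on the right: flange flat on the rim, no gap. The robot is clear, so I'll hand in.

```bash
python3 -c "
from workcell import ctrl
print(ctrl.close_job(), ctrl.get_obs()['t'])"
```

```text
the job is handed in; nothing more can be done
the job is handed in; nothing more can be done
```

The small blue cap is pressed home in the open bucket, and I handed the job in at about 37.5 s, with no verdict reported. I set it in the mouth until it clicked through the seal ring and stood level, then let go. After that I pushed only on the rim with closed fingers, in small alternating presses on opposite sides. The highest vertical force I read was 25 N.

**Home all round:** Both ends along the bar and both sides across it turned hard at tip height 124.2–124.4 mm, where home is nominally 124. They held there under 18–25 N, against about 13–15 N while the cap was still moving. The highest tilt I estimated on the way was about 0.04 rad, and the remaining tilt about 0.005 rad.

**Final picture:** In the side view the flange lies flat on the rim like the twin's, though the gripper hid part of it. The arm is clear.

**Checks that disagreed:**
- **Travel:** I measured about 6.8 mm of the nominal 7.5 mm, so the flange could be a few tenths of a millimetre high. The limit is 1.5 mm.
- **Light touch:** The rim read up to 124.9 mm on the side opposite the last push, so it springs back slightly.
- **Centring:** The top camera puts the cap at (517.1, 267.4), about 3.5 mm from the wrist camera's bucket mouth (520.5, 267.6). The top camera's own reading of the mouth (517.7–519.1, 267.4–268.3) is only 1–2 mm from it. The bore should also keep the cap within about 1.2 mm of centre.

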